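Stack a lidded parts bin so that it locks on the bin of a sloping stand

TASK

Take the long lidded parts bin from the worktop and stack it, lid up and lengthwise, on the equal bin of the sloping stand, so that the recesses under it drop fully over all four lugs of the lower lid and it sits flush there, then let go. The lower lid slides in its grooves and stands up to 9 mm off centre along the slope, so feel for the lugs with light pressure instead of forcing the bin down. Leave the short bin, the tape roll and the marker where they are.

Things in the scene. Friction and masses are not known exactly. Their poses are not given: they have to be found in the camera images.
- long_bin: The loose bin to stack, lid up on the worktop: grey plastic, 110 (its x) x 56 (its y) x 43 mm to the flat top of its lid, plus four 6 mm lugs on the lid; 0.15 to 0.3 kg. Grip it by its long sides, 56 mm apart, flush with the lid, which does not come off. Origin at the centre of its underside, z up through the lid. It is the same turned half round about z.
- recesses (a point): Point at the long bin's origin, same axes. Round it in the underside are four recesses, 8 mm deep, 17 mm (x) by 16 mm (y), centred at x = +-36, y = +-15 mm.
- lower_bin: The equal grey bin bolted to the tilting deck of the aluminium stand; the deck is locked at a slope of 22 to 36 degrees, low end to the robot's left. 110 (its x, pointing up the slope) x 56 (its y, level) x 43 mm to the flat top of its lid. Origin at the centre of its underside, z square to the sloping lid. A bin fully home on it has its origin 43 mm above this one along z; standing on the lugs, 49 mm.
- lid_middle (a point): Point fixed on the lower bin, 43 mm above its origin on its z, same axes: centre of the lid's flat top if the lid were central. But the lid is a stiff slider: it stands anywhere up to 9 mm from there along x, which no pose tells, and holds against about 25 N. Four lugs, 6 mm high, 13 (x) x 12 (y) mm at the foot, 10 x 9 at the top, at x = +-36, y = +-15 mm from the lid's true centre.
- stand: Fixed foot of the stand: aluminium plate 130 (its x) x 96 (its y) x 6 mm with a cheek, 67 mm high, on either side (y = +-34 to +-48 mm with the clamp knobs), between which the deck with the lower bin pivots 58 mm up. Origin at the centre of its underside, x the way the slope rises (level), z up.
- short_bin: A loose bystander: a grey lidded bin of the same make, but only 68 mm long (x), 56 mm wide (y), 43 mm high, 6 mm lugs on its lid and no recesses below. Origin at the centre of its underside.
- tape_roll: A loose bystander: roll of black tape, 67 mm across, 19 mm high, lying flat. Origin at the centre of its underside.
- marker: A loose bystander: grey and black marker pen, 14 x 130 (y) x 15 mm, lying. Origin at the centre of its underside.

How it is judged (in metres and radians):
At the end, for the whole second after the job is handed in: The long bin rests lid up on the lower bin, its origin 40 to 45 mm above that bin's along its z (43 when flush over all four lugs), within 13 mm of it along the slope and 6 mm across, lids parallel within 2 degrees, lengthwise within 7 degrees, released and at rest (z of long_bin in the frame of lower_bin between 0.04 and 0.045 m and x of long_bin in the frame of lower_bin between -0.013 and 0.013 m and y of long_bin in the frame of lower_bin between -0.006 and 0.006 m and angle between the z axis of long_bin and the z axis of lower_bin, either way round below 0.035 rad and angle between the x axis of long_bin and the x axis of lower_bin, either way round below 0.12 rad and angle between long_bin's own z axis and vertical below 1 rad and linear speed of long_bin below 0.02 m/s and angular speed of long_bin below 0.1 rad/s); the robot touches nothing.
It fails at once if the short bin, the tape roll or the marker is moved by more than 20 mm (distance of any of short_bin, tape_roll, marker from where it was at the start of the episode above 0.02 m).
It fails at once if the bin is forced down on the lower bin with more than 80 N (contact force between long_bin and lower_bin above 80 N).
It also fails if it takes over 51 s, if anything falls off the work surface, if the arm or the gripper's body presses on something with over 40 N, if the wrist force passes 120 N, or if a joint passes its speed limit or range.

ROBOT

A 6-joint arm with a two-finger parallel gripper is mounted at the origin on a cart in front of the work surface, level with it; the furniture and walls round the work are solid. World frame = base frame: x ahead of the robot, y to its left, z up, the work surface at z = 0. Lengths are in mm, angles in degrees, forces in N, time in s.
With the tool pointing down it reaches from about 350 to 850 mm from the base axis. Payload 8.1 kg.
Tool frame: the origin (TCP) lies at the very end of the fingers, on their centre line; the grasp point (between the pads) lies 19 mm behind it; z points along the fingers, y is the line along which they close (so a half turn about z gives the same grasp; the last joint's range is limited). The gripper opens to 85 mm and grips with 20 to 120 N. Pads are 22 mm wide; open, the fingers measure 114 mm over their backs; the gripper's body (76 mm by 85 mm) begins 54 mm behind the grasp point. The pads swing forward as they close: fully open they stand 13 mm farther back than shut.
Start: joints at [61.112, 7.471, 85.268, -0, 87.261, -4.893], TCP at [243.978, 548.16, 231.292] pointing down, gripper open.
Joint ranges: [-169.43, 169.43], [-51.17, 129.36], [1.28, 143.12], [-76.62, 256.62], [0, 156.53], [-152.29, 152.29]. Speed limits (degrees/s): [136.94, 136.94, 159.86, 180, 180, 180].

INTERFACE

Orientations are given as [roll, pitch, yaw] about the fixed x, y, z axes, in that order (R = Rz(yaw) Ry(pitch) Rx(roll)).
In Python, from bench import sense, eyes, job, models gives the robot as it stands. The module is installed in compiled form; this text tells all that it offers.
- The arm moves only by the tool apply_moves, never from a script. Its argument "rows" is a list of rows, each a list of 6 numbers: the shift along the tool's x, y, z in mm, then the turn, a rotation vector about the tool's x, y, z in rad. In form: [[dx, dy, dz, rx, ry, rz], ...]. A call has exactly 5 rows; each row shifts and turns the commanded pose from where the row before left it, along the tool's axes as they then stand; what a row does not reach is not made up. A row lasts 1/8 s, in which the tool goes at most 62.5 mm and 10.7 degrees, less where a joint would pass 70% of its speed; a pose out of reach is approached as far as the arm can. A call is refused whole if a number of a shift passes 62.5 or a number of a turn 0.188, either way. A call with a gripper value outside its range is refused whole. "fingers" is the finger opening in mm, from 0 to 85.4, set as the call begins (left out, the last holds). The fingers move at their own pace and stop on an object; "grip_force" is the grip in N (left out, the last holds). Time passes only in rows, so rows that do not move let the fingers close, or fill a call up. It gives the time, the measured TCP pose, the force, the opening and the grip force at its end, in the units of the state.
- sense(): the state, without advancing time (a new reading comes with each control period).
- eyes.snapshot(name): name is "side" or "top" or "wrist"; returns (picture, depth): 384x512x3 uint8, red, green, blue; 384x512 float32, mm along the optical axis (not along the pixel's ray), 0 where there is no reading.
- eyes.get_calibration(name): a dict with "intrinsics" (3x3 intrinsics, pixels), "R" (3x3) and "t" (3): a world point X has camera coordinates R X + t; the wrist camera has in their place "mount" (4x4, takes a point from camera to tool coordinates, whose origin is the TCP and whose axes are the flange's). Camera axes: x right, y down, z forward; pixel columns grow to the right and rows downward; lengths in mm; the calibration is good to about 2 mm. A picture is of the moment at which its call begins: read the wrist's pose just before it. get_calibration takes no time and is no camera call.
- job.hand_in(): hands the job in; it is judged then, once.
Trained networks look in the newest picture that a camera, given by its name, has taken for a name from the list of things; names that differ only in an ending like _2 or _b are one class to them, and where a whole thing is asked for, a point or a joint stands for the part that bears it (a point fixed in the world has none). Each returns a list of dicts, best first, with "confidence" (0 to 1); they miss things now and then, are a little off and sometimes report something else, mostly with a low value. They report only what shows in the picture. A call takes as long as a camera call.
- models.boxes_of(name, camera): "xyz" ([x, y, z] in mm, in world coordinates, good to about 4 mm: the middle of the surface that is visible of it).
- models.cut_out(name, camera): "pixels" (384x512 bool, what is visible of it).
- models.place_of(name, camera): "xyz" ([x, y, z] in mm, in world coordinates, good to about 4 mm: a listed point, or the origin of a listed thing).
The state is a dict: "time": time; "joint_pos": joint angles; "qd": joint speeds; "joint_efforts": joint torques, N m; "tool_pos": TCP position; "tcp_rot": TCP orientation; "ft_force": force on the tool from outside, world axes, zero at the start; "wrist_torque": the same for the moment, N m; "finger_gap": finger opening in mm; "grip_force": force on a finger pad.
Only numpy, scipy, OpenCV 4.12 (cv2) and the standard library are available. Lean on these libraries where they do the work, as an engineer would, in place of code of your own. Each camera call takes 0.05 s, during which the arm holds its last target. There are 200 camera calls.

## Working session

There is one attempt and no reset: what is moved stays moved. The work goes in short steps, Python scripts to look and compute and a tool call to move; the robot and the scene stay as the last step left them, time stands still between calls to the robot, and variables do not carry over. Pictures are saved under pics/ and viewed, at most 10 in all, crops included, and the job is handed in when it is done.

Besides the shell and the picture viewer there is one more tool, called as a command line: name --pt "numbers of a row" for each row, then --argument value for the rest. apply_moves: Moves the arm, as the interface text tells. Its arguments: {"type":"object","properties":{"rows":{"type":"array"},"fingers":{"type":"number"},"grip_force":{"type":"number"}},"required":["rows"]}

```bash
mkdir -p pics; ls; cat > h.py <<'E'
import numpy as np,cv2
from scipy.spatial.transform import Rotation as Ro
from bench import sense,eyes,job,models
def cam(n,s=None):
    c=eyes.get_calibration(n);K=np.array(c['intrinsics'])
    if 'R' in c:
        R=np.array(c['R']);t=np.array(c['t']);return K,R.T,-R.T@t
    s=s or sense();M=np.array(c['mount']);Rt=Ro.from_euler('xyz',s['tcp_rot'],degrees=True).as_matrix()
    return K,Rt@M[:3,:3],Rt@M[:3,3]+np.array(s['tool_pos'])
def cloud(n):
    s=sense();p,d=eyes.snapshot(n);K,A,o=cam(n,s)
    v,u=np.mgrid[:384,:512];r=np.stack([(u-K[0,2])/K[0,0],(v-K[1,2])/K[1,1],np.ones_like(u)],-1)
    X=(r*d[...,None])@A.T+o;X[d==0]=np.nan
    return p,d,X
E
python3 - <<'E'
from h import *
s=sense();print(s)
ims=[]
for n in ('side','top'):
    p,d,X=cloud(n);np.save(n+'.npy',X);ims.append(p)
    K,A,o=cam(n);print(n,o.round(),A[:,2].round(2))
    for k in ('long_bin','lower_bin','lid_middle','stand','short_bin','tape_roll','marker'):
        for r in models.place_of(k,n)[:2]: print(n,k,np.round(r['xyz']),round(r['confidence'],2))
    for k in ('long_bin','lower_bin','short_bin'):
        m=models.cut_out(k,n)
        if m: np.save(f'{n}_{k}.npy',m[0]['pixels'])
cv2.imwrite('pics/a.png',cv2.resize(np.vstack(ims)[...,::-1],None,fx=.78,fy=.78))
E
```

```text
pics
{'time': 0.0, 'joint_pos': array([ 6.11115355e+01,  7.51457960e+00,  8.53310575e+01, -1.42648830e-03,
        8.72621959e+01, -4.89432767e+00]), 'qd': array([ 0.07388519, -0.05440275,  0.03854563, -0.00963868, -0.15584209,
        0.03278352]), 'joint_efforts': array([-1.83074953e-03, -5.69413698e+01, -5.00537467e+01, -4.20994129e-04,
        1.53358775e-02,  1.23871686e-05]), 'tool_pos': array([243.71103068, 547.65400725, 230.2329106 ]), 'tcp_rot': array([-1.79892439e+02, -7.78058995e-03,  1.56005925e+02]), 'ft_force': array([-0.15328011, -0.96007689,  0.11756525]), 'wrist_torque': array([-0.01330535, -0.00280664, -0.03082033]), 'grip_force': 0.0, 'finger_gap': 85.50761381837799}
side [720. 692. 740.] [-0.17 -0.62 -0.76]
side long_bin [516. 177.  -3.] 0.9
side lower_bin [654. -24.  61.] 0.93
side lid_middle [672. -19.  92.] 0.61
side stand [654. -26.  -3.] 0.85
side tape_roll [448. -38.  -4.] 0.83
side marker [515. -17.  -1.] 0.7
top [ 383.  170. 1007.] [ 0.21 -0.01 -0.98]
top long_bin [513. 176.  -3.] 0.78
top lower_bin [652. -30.  60.] 0.63
top lid_middle [677. -14.  97.] 0.96
top stand [652. -33.  -2.] 0.64
top short_bin [477. 331.  -0.] 0.73
top tape_roll [447. -38.  -2.] 0.78
top tape_roll [476. 329.  -1.] 0.46
top marker [515. -15.  -1.] 0.76
```

View pics/a.png

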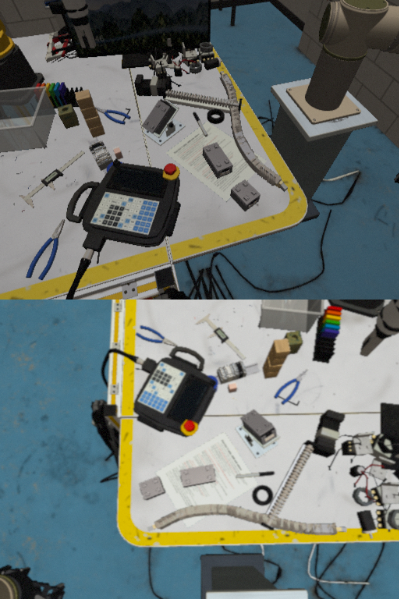

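```bash
cat > fit.py <<'E'
from h import *
def plane(P,iters=300,tol=1.5,cond=None):
    rng=np.random.default_rng(0);best=None
    for _ in range(iters):
        a,b,c=P[rng.choice(len(P),3,replace=False)];n=np.cross(b-a,c-a);l=np.linalg.norm(n)
        if l<50: continue
        n/=l;n*=np.sign(n[2]) or 1
        if cond and not cond(n): continue
        m=abs((P-a)@n)<tol
        if best is None or m.sum()>best.sum(): best=m
    Q=P[best];c=Q.mean(0);n=np.linalg.svd(Q-c)[2][2];n*=np.sign(n[2]);return n,c,best
E
python3 - <<'E'
from fit import *
out=[]
for n in ('side','top'):
    X=np.load(n+'.npy')
    m=np.load(n+'_long_bin.npy');P=X[m];P=P[np.isfinite(P[:,0])]
    Q=P[(P[:,2]>36)&(P[:,2]<55)]
    print(n,'long',len(Q),cv2.minAreaRect(Q[:,:2].astype(np.float32)),np.median(Q[:,2]))
    m=np.load(n+'_lower_bin.npy');P=X[m];P=P[np.isfinite(P[:,0])]
    nn,c,b=plane(P,cond=lambda q:.75<q[2]<.96);
    az=np.degrees(np.arctan2(nn[1],nn[0]));print(n,'lower',len(P),b.sum(),nn.round(3),c.round(1),'tilt',np.degrees(np.arccos(nn[2])),'az',az)
    u=np.array([-nn[0],-nn[1],0]);u/=np.linalg.norm(u);u=u-nn*(u@nn);u/=np.linalg.norm(u);v=np.cross(nn,u)
    h=(P-c)@nn;Q=P[(h>-3)&(h<9)]
    r=cv2.minAreaRect(np.stack([(Q-c)@u,(Q-c)@v],1).astype(np.float32));print(r,(c+u*r[0][0]+v*r[0][1]).round(1), np.percentile(h,[2,50,98]).round(1))
    print('upslope',u.round(3))
E
```

```text
side long 776 ((516.3712768554688, 178.22012329101562), (55.785186767578125, 113.66605377197266), 9.478188514709473) 43.877865332747945
side lower 1212 413 [0.47  0.268 0.841] [678.7 -13.3  90.7] tilt 32.76686900663154 az 29.629447672093743
((4.739719390869141, 0.8187446594238281), (117.05333709716797, 59.147884368896484), 0.7943603992462158) [675.6 -16.   93.2] [-46.1  -1.7   5.6]
upslope [-0.731 -0.416  0.541]
top long 927 ((516.076904296875, 179.88150024414062), (56.236080169677734, 110.6908950805664), 8.767010688781738) 43.41210480504503
top lower 1411 452 [0.462 0.282 0.841] [676.7 -13.5  92.8] tilt 32.75529472895751 az 31.396577849319044
((1.2334098815917969, -0.06622505187988281), (119.08805084228516, 57.17302703857422), 1.029677391052246) [675.8 -14.   93.4] [-72.6  -2.9   5.3]
upslope [-0.718 -0.438  0.541]
```

```bash
cat > go.py <<'E'
from h import *
import sys
n=np.array([.466,.275,.841]);n/=np.linalg.norm(n)
u=np.array([-n[0],-n[1],0]);u/=np.linalg.norm(u);u=u-n*(u@n);u/=np.linalg.norm(u)   # upslope
def down(yaw): return Ro.from_euler('xyz',[180,0,yaw],degrees=True).as_matrix()
# tool z=-n, tool x = downslope (az 30)
RP=np.stack([-u,np.cross(-n,-u),-n],1)
def plan(pos,Rt,N,start=None):
    s=sense();p0=np.array(s['tool_pos']);R0=Ro.from_euler('xyz',s['tcp_rot'],degrees=True)
    if start: p0,R0=np.array(start[0]),Ro.from_matrix(start[1])
    rel=(R0.inv()*Ro.from_matrix(Rt)).as_rotvec();k=5*N
    R=R0;p=p0
    for i in range(k):
        d=R.inv().apply((np.array(pos)-p0)/k);row=np.r_[d.round(1),(rel/k).round(4)]
        print(row.tolist(),end=',\n' if (i+1)%5 else '\n--\n')
        p=p+R.apply(row[:3]);R=R*Ro.from_rotvec(row[3:])
E
python3 -c "
from go import *
plan([516,179,185],down(99.1),2)"
```

```text
[-39.9, -22.7, 4.6, -0.0, 0.0, 0.0993],
[-41.9, -18.6, 4.6, -0.0, 0.0, 0.0993],
[-43.6, -14.4, 4.6, -0.0, 0.0, 0.0993],
[-44.8, -10.0, 4.6, -0.0, 0.0, 0.0993],
[-45.5, -5.5, 4.6, -0.0, 0.0, 0.0993]
--
[-45.8, -0.9, 4.6, -0.0, 0.0, 0.0993],
[-45.7, 3.6, 4.6, -0.0, 0.0, 0.0993],
[-45.1, 8.1, 4.6, -0.0, 0.0, 0.0993],
[-44.1, 12.6, 4.6, -0.0, 0.0, 0.0993],
[-42.6, 16.9, 4.6, -0.0, 0.0, 0.0993]
--
```

apply_moves --pt "-39.9 -22.7 4.6 0 0 0.0993" --pt "-41.9 -18.6 4.6 0 0 0.0993" --pt "-43.6 -14.4 4.6 0 0 0.0993" --pt "-44.8 -10 4.6 0 0 0.0993" --pt "-45.5 -5.5 4.6 0 0 0.0993" --fingers 85 --grip_force 60

```text
time: 1.72
tool_pos: [380.7, 362.2, 208.3]
tcp_rot: [180.0, -0.0, 127.4]
ft_force: [0.4, 0.7, -0.5]
finger_gap: 85.0
grip_force: 0.0
```

apply_moves --pt "-45.8 -0.9 4.6 0 0 0.0993" --pt "-45.7 3.6 4.6 0 0 0.0993" --pt "-45.1 8.1 4.6 0 0 0.0993" --pt "-44.1 12.6 4.6 0 0 0.0993" --pt "-42.6 16.9 4.6 0 0 0.0993"

```text
time: 2.35
tool_pos: [516.8, 177.7, 185.4]
tcp_rot: [180.0, -0.0, 98.9]
ft_force: [0.1, -0.2, 1.0]
finger_gap: 84.9
grip_force: 0.0
```

```bash
python3 - <<'E'
from fit import *
p,d,X=cloud('wrist');cv2.imwrite('pics/b.png',p[...,::-1])
s=sense();print(s['tool_pos'],s['tcp_rot'],s['joint_pos'].round(1))
r=models.place_of('long_bin','wrist');print([(q['xyz'],q['confidence']) for q in r[:2]])
m=models.cut_out('long_bin','wrist')
P=X[m[0]['pixels']];P=P[np.isfinite(P[:,0])];Q=P[(P[:,2]>37)&(P[:,2]<55)]
print(len(Q),cv2.minAreaRect(Q[:,:2].astype(np.float32)),np.median(Q[:,2]))
E
```

```text
[519.22039356 173.26050259 184.65909923] [1.79940369e+02 1.71756136e-01 9.84915246e+01] [13.2  0.8 97.2 -0.2 82.   4.7]
[([514.6, 179.5, -1.0], 0.68)]
6458 ((516.2901000976562, 179.88198852539062), (55.94485092163086, 113.14871215820312), 9.32760238647461) 43.02578018895869
```

View pics/b.png

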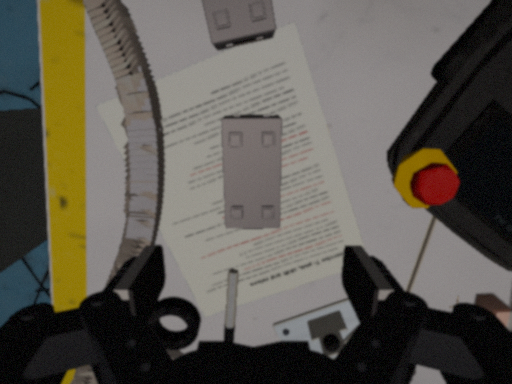

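apply_moves --pt "0 0 20 0 0 0" --pt "0 0 35 0 0 0" --pt "0 0 35 0 0 0" --pt "0 0 25 0 0 0" --pt "0 0 5 0 0 0"

```text
time: 3.12
tool_pos: [513.0, 179.6, 62.0]
tcp_rot: [-179.7, 0.0, 99.2]
ft_force: [-0.3, 0.3, 0.4]
finger_gap: 85.1
grip_force: 0.0
```

```bash
python3 -c "
from go import *
s=sense();print(s['tool_pos'],s['tcp_rot'])
plan([516.2,179.6,13],down(99.3),1)"
```

```text
[512.99232624 179.57302252  62.01804146] [-1.79701636e+02  1.39386590e-02  9.92394936e+01]
[-0.1, 0.7, 9.8, -0.001, 0.0, -0.0002],
[-0.1, 0.7, 9.8, -0.001, 0.0, -0.0002],
[-0.1, 0.7, 9.8, -0.001, 0.0, -0.0002],
[-0.1, 0.7, 9.8, -0.001, 0.0, -0.0002],
[-0.1, 0.6, 9.8, -0.001, 0.0, -0.0002]
--
```

apply_moves --pt "0 0.3 12 0 0 0" --pt "0 0.3 15 0 0 0" --pt "0 0 13 0 0 0" --pt "0 0 6 0 0 0" --pt "0 0 3 0 0 0"

```text
time: 3.75
tool_pos: [516.5, 179.0, 15.9]
tcp_rot: [-180.0, 0.0, 99.1]
ft_force: [0.6, 0.3, 0.4]
finger_gap: 84.9
grip_force: 0.0
```

apply_moves --pt "0 0 0 0 0 0" --pt "0 0 0 0 0 0" --pt "0 0 0 0 0 0" --pt "0 0 0 0 0 0" --pt "0 0 0 0 0 0" --fingers 40 --grip_force 60

```text
time: 4.38
tool_pos: [517.2, 179.2, 17.0]
tcp_rot: [179.9, -0.0, 99.1]
ft_force: [0.3, -0.5, 4.6]
finger_gap: 55.4
grip_force: 65.6
```

apply_moves --pt "0 0 -15 0 0 0" --pt "0 0 -35 0 0 0" --pt "0 0 -40 0 0 0" --pt "0 0 -40 0 0 0" --pt "0 0 -30 0 0 0"

```text
time: 5.0
tool_pos: [516.6, 179.1, 178.7]
tcp_rot: [179.9, -0.0, 99.1]
ft_force: [0.7, 0.6, -2.6]
finger_gap: 54.8
grip_force: 64.8
```

```bash
python3 -c "
from go import *
s=sense();print(s['tool_pos'],s['tcp_rot'],s['finger_gap'],s['ft_force'])
print(eyes.get_calibration('wrist')['mount'])
lid=np.array([675.5,-15,93.3])
plan(lid+u*110+n*130,RP,2)"
```

```text
[516.62620739 179.1207344  178.69998586] [ 1.79931346e+02 -5.43951529e-03  9.91143001e+01] 54.776178028181896 [ 0.72907637  0.64530589 -2.60379581]
[[ 3.17564106e-04 -9.54195713e-01 -2.99182956e-01  7.73792410e+01]
 [ 9.99999839e-01  1.62458587e-04  5.43302234e-04  3.95915379e-01]
 [-4.69811822e-04 -2.99183081e-01  9.54195611e-01 -1.42674964e+02]
 [ 0.00000000e+00  0.00000000e+00  0.00000000e+00  1.00000000e+00]]
[-22.5, 10.6, -8.3, 0.0343, -0.0502, 0.1162],
[-21.5, 12.8, -7.6, 0.0343, -0.0502, 0.1162],
[-20.3, 15.0, -7.1, 0.0343, -0.0502, 0.1162],
[-18.8, 17.1, -6.6, 0.0343, -0.0502, 0.1162],
[-17.0, 18.9, -6.3, 0.0343, -0.0502, 0.1162]
--
[-15.0, 20.6, -6.2, 0.0343, -0.0502, 0.1162],
[-12.8, 22.0, -6.3, 0.0343, -0.0502, 0.1162],
[-10.5, 23.1, -6.4, 0.0343, -0.0502, 0.1162],
[-8.1, 24.0, -6.8, 0.0343, -0.0502, 0.1162],
[-5.7, 24.5, -7.3, 0.0343, -0.0502, 0.1162]
--
```

apply_moves --pt "-22 10.6 -10 0.0343 -0.0502 0.1162" --pt "-21 12.8 -10 0.0343 -0.0502 0.1162" --pt "-19 15 -9 0.0343 -0.0502 0.1162" --pt "-17 17.1 -9 0.0343 -0.0502 0.1162" --pt "-15 18.9 -8 0.0343 -0.0502 0.1162"

```text
time: 5.62
tool_pos: [588.1, 82.8, 227.8]
tcp_rot: [-174.7, 16.5, 66.1]
ft_force: [0.1, -0.3, -2.2]
finger_gap: 54.9
grip_force: 64.8
```

apply_moves --pt "-13 20.6 -8 0.0343 -0.0502 0.1162" --pt "-11 22 -8 0.0343 -0.0502 0.1162" --pt "-9 23.1 -8 0.0343 -0.0502 0.1162" --pt "-7 24 -8 0.0343 -0.0502 0.1162" --pt "-5 24.5 -8 0.0343 -0.0502 0.1162"

```text
time: 6.25
tool_pos: [663.8, -12.4, 273.1]
tcp_rot: [180.0, 32.9, 30.3]
ft_force: [0.6, -0.3, -2.1]
finger_gap: 54.9
grip_force: 64.8
```

apply_moves --pt "0 0 0 0 0 0" --pt "0 0 0 0 0 0" --pt "0 0 0 0 0 0" --pt "0 0 0 0 0 0" --pt "0 0 0 0 0 0"

```text
time: 6.88
tool_pos: [663.5, -11.7, 273.5]
tcp_rot: [-180.0, 32.8, 30.6]
ft_force: [-0.4, 1.1, -3.1]
finger_gap: 55.3
grip_force: 64.8
```

```bash
python3 - <<'E'
from go import *
from fit import plane
p,d,X=cloud('wrist');np.save('w.npy',X);cv2.imwrite('pics/c.png',p[...,::-1])
s=sense();print(s['tool_pos'],s['tcp_rot'],s['joint_pos'].round(1),s['ft_force'])
R=Ro.from_euler('xyz',s['tcp_rot'],degrees=True).as_matrix();print((RP.T@R).round(3))
for r in models.place_of('lid_middle','wrist')[:2]+models.place_of('lower_bin','wrist')[:2]:print(r['xyz'],r['confidence'])
m=models.cut_out('lower_bin','wrist');print([q['pixels'].sum() for q in m])
if m:
    np.save('wm.npy',m[0]['pixels']);P=X[m[0]['pixels']];P=P[np.isfinite(P[:,0])]
    nn,c,b=plane(P,cond=lambda q:.75<q[2]<.96);print(len(P),b.sum(),nn,c,np.degrees(np.arccos(nn[2])),np.degrees(np.arctan2(nn[1],nn[0])))
E
```

```text
[663.58891983 -11.87204452 273.25638903] [-179.98218892   32.78999381   30.58932223] [  2.6  49.4  31.9 -18.5 126.8  54.6] [-0.08489387 -0.25601773 -3.32444919]
[[ 1.     0.001 -0.001]
 [-0.001  1.     0.   ]
 [ 0.001 -0.     1.   ]]
[672.4, -17.9, 93.5] 0.95
[654.6, -29.8, 60.6] 0.82
[]
```

View pics/c.png

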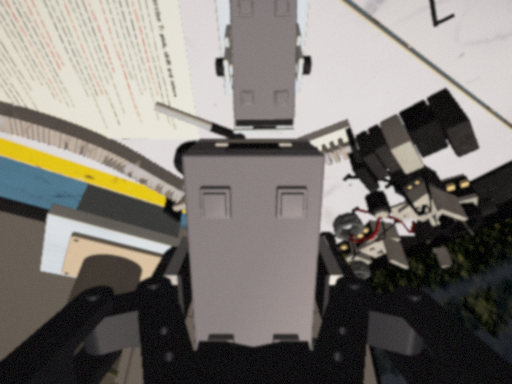

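```bash
python3 - <<'E'
from go import *
from fit import plane
X=np.load('w.npy');p=cv2.imread('pics/c.png');s=sense();K,A,o=cam('wrist',s)
R=Ro.from_euler('xyz',s['tcp_rot'],degrees=True).as_matrix();T=np.array(s['tool_pos'])
Y=(X-T)@R # tool coords
def pl(Z):
    Z=Z.reshape(-1,3);Z=Z[np.isfinite(Z[:,0])];c=np.median(Z[:,2]);Z=Z[abs(Z[:,2]-c)<3];G=np.c_[Z[:,:2],np.ones(len(Z))]
    k=np.linalg.lstsq(G,Z[:,2],rcond=None)[0];return k.round(4),c,Z.mean(0).round(1),(Z[:,2]-G@k).std()
print('lower',pl(Y[15:88,242:290]));print('held',pl(Y[225:320,205:305]))
zl=pl(Y[15:88,242:290])[1];zh=pl(Y[225:320,205:305])[1]
def warp(z,x0,x1,sc=4):
    xs=np.arange(x1,x0,-1/sc);ys=np.arange(-36,36,1/sc)
    g=np.stack(np.meshgrid(xs,ys,indexing='ij')+[np.full((len(xs),len(ys)),z)],-1) if 0 else np.stack([*np.meshgrid(xs,ys,indexing='ij'),np.full((len(xs),len(ys)),z)],-1)
    c=(g@R.T+T-o)@A;uv=c@K.T;uv=(uv[...,:2]/uv[...,2:]).astype(np.float32)
    return cv2.remap(p,uv[...,0],uv[...,1],cv2.INTER_CUBIC)
def grid(im,x1):
    for i in range(0,im.shape[0],40): cv2.putText(im,f'{x1-i/4:.0f}',(0,i+10),0,.35,(0,0,255));im[i,:25]=(0,0,255)
    for j in range(24,288,40): im[:8,j]=(0,0,255)
    return im
a=grid(warp(zl-6,40,178),178);b=grid(warp(zh-6,-65,73),73)
cv2.imwrite('pics/d.png',np.hstack([a,b]));print(a.shape)
E
```

```text
lower (array([-1.160000e-02, -1.160000e-02,  1.477131e+02]), np.float64(146.29448950922858), array([111.8,   9.9, 146.3]), np.float64(0.7634147564459265))
held (array([-2.70000e-03, -2.00000e-04, -2.70325e+01]), np.float64(-27.040087312840587), array([  2.2,  -0.4, -27. ]), np.float64(0.5409596302228717))
(552, 288, 3)
```

View pics/d.png

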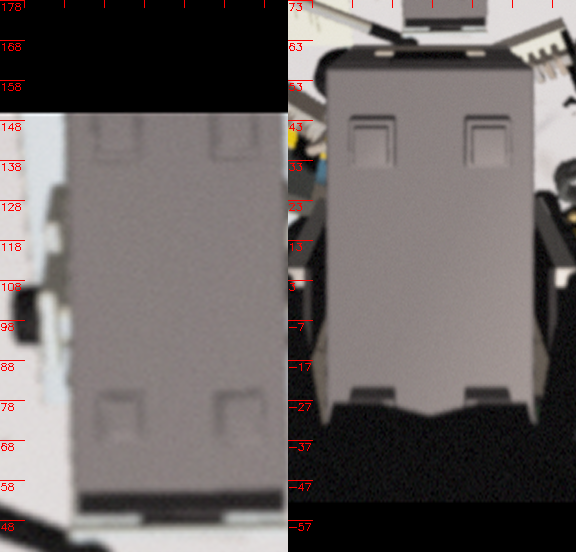

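apply_moves --pt "25 2.5 10 0 0 -0.012" --pt "30 2.5 15 0 0 0" --pt "28 2.5 25 0 0 0" --pt "18 1.5 30 0 0 0" --pt "8 0.5 25 0 0 0"

```text
time: 7.7
tool_pos: [697.2, -1.7, 122.1]
tcp_rot: [-179.4, 33.0, 31.5]
ft_force: [-0.3, 0.1, -2.9]
finger_gap: 54.8
grip_force: 64.9
```

apply_moves --pt "0 0 6 0 0 0" --pt "0 0 3 0 0 0" --pt "0 0 0 0 0 0" --pt "0 0 0 0 0 0" --pt "0 0 0 0 0 0"

```text
time: 8.32
tool_pos: [694.1, -4.2, 118.4]
tcp_rot: [-179.6, 32.8, 31.4]
ft_force: [-0.1, -0.8, -2.8]
finger_gap: 54.7
grip_force: 64.8
```

```bash
cat > st.py <<'E'
from go import *
T0=np.array([663.589,-11.872,273.256])
R0=Ro.from_euler('xyz',[-179.982,32.79,30.589],degrees=True).as_matrix()
def st():
    s=sense();R=Ro.from_euler('xyz',s['tcp_rot'],degrees=True)
    print('tool-rel pos',((s['tool_pos']-T0)@R0).round(2),'rot',(Ro.from_matrix(R0).inv()*R).as_rotvec().round(4),'F',(R0.T@s['ft_force']).round(1),'M',(R0.T@s['wrist_torque']).round(2),s['time'])
E
python3 -c "
from st import *
st();st()
p,d=eyes.snapshot('side');cv2.imwrite('pics/e.png',cv2.resize(p[60:260,150:350],None,fx=3,fy=3)[...,::-1])"
```

```text
tool-rel pos [109.25   8.94 113.83] rot [ 0.      0.0004 -0.0114] F [1.1 0.6 2.6] M [-0.02  0.5  -0.05] 8.325
tool-rel pos [109.25   8.94 113.83] rot [ 0.      0.0004 -0.0114] F [1.1 0.6 2.6] M [-0.02  0.5  -0.05] 8.325
```

View pics/e.png

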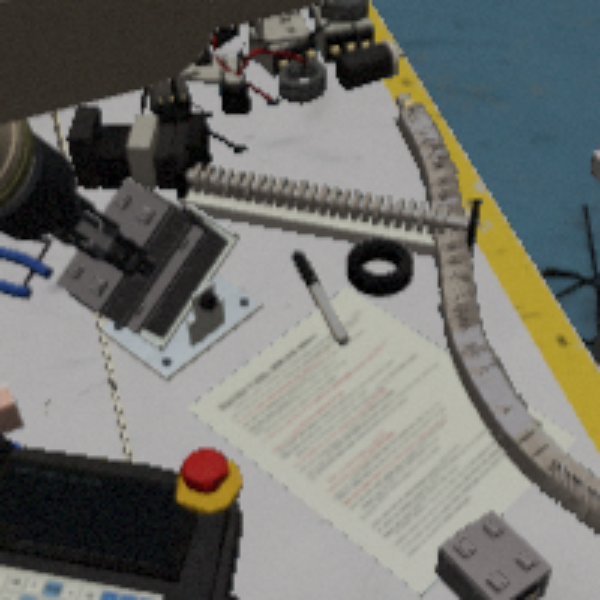

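apply_moves --pt "0 0.5 3 0 0 0" --pt "0 0 3 0 0 0" --pt "0 0 1.5 0 0 0" --pt "0 0 1 0 0 0" --pt "0 0 0 0 0 0"

```text
time: 9.0
tool_pos: [689.9, -7.1, 110.4]
tcp_rot: [-179.5, 32.8, 31.4]
ft_force: [0.2, 0.0, -2.4]
finger_gap: 54.7
grip_force: 64.8
```

```bash
python3 -c "
from st import *
st()"
```

```text
tool-rel pos [109.31   9.3  123.35] rot [ 0.0007 -0.001  -0.0117] F [1.5 0.1 1.9] M [0.06 0.54 0.03] 9.0
```

apply_moves --pt "0 0 0.7 0 0 0" --pt "0 0 0.7 0 0 0" --pt "0 0 0.6 0 0 0" --pt "0 0 0 0 0 0" --pt "0 0 0 0 0 0"

```text
time: 9.62
tool_pos: [689.0, -7.6, 108.8]
tcp_rot: [-179.5, 32.8, 31.4]
ft_force: [-0.5, -0.6, -3.1]
finger_gap: 54.6
grip_force: 64.8
```

```bash
python3 -c "
from st import *
st()"
```

```text
tool-rel pos [109.32   9.3  125.25] rot [ 0.0006 -0.0009 -0.0117] F [1.1 0.3 3. ] M [ 0.    0.48 -0.07] 9.625
```

No contact yet; continue gently.

apply_moves --pt "0 0 0.5 0 0 0" --pt "0 0 0.5 0 0 0" --pt "0 0 0.5 0 0 0" --pt "0 0 0 0 0 0" --pt "0 0 0 0 0 0"

```text
time: 10.25
tool_pos: [688.3, -8.0, 107.5]
tcp_rot: [-179.5, 32.8, 31.4]
ft_force: [0.1, 0.3, -2.6]
finger_gap: 55.3
grip_force: 64.8
```

apply_moves --pt "0 0 0.4 0 0 0" --pt "0 0 0.4 0 0 0" --pt "0 0 0.4 0 0 0" --pt "0 0 0 0 0 0" --pt "0 0 0 0 0 0"

```text
time: 10.88
tool_pos: [687.8, -8.3, 106.5]
tcp_rot: [-179.5, 32.8, 31.4]
ft_force: [0.7, 0.3, -2.4]
finger_gap: 54.7
grip_force: 64.8
```

```bash
python3 -c "
from st import *
st()"
```

```text
tool-rel pos [109.33   9.31 127.96] rot [ 0.0006 -0.0008 -0.0116] F [1.9 0.1 1.7] M [-0.03  0.48  0.01] 10.875
```

apply_moves --pt "0 0 0.4 0 0 0" --pt "0 0 0.4 0 0 0" --pt "0 0 0.4 0 0 0" --pt "0 0 0.3 0 0 0" --pt "0 0 0 0 0 0"

```text
time: 11.5
tool_pos: [687.1, -8.8, 105.3]
tcp_rot: [-179.5, 32.8, 31.4]
ft_force: [0.3, -0.0, -2.8]
finger_gap: 54.8
grip_force: 64.8
```

```bash
python3 -c "
from st import *
st()"
```

```text
tool-rel pos [109.3    9.33 129.4 ] rot [ 0.0006 -0.0008 -0.0116] F [1.8 0.2 2.2] M [-0.02  0.52 -0.03] 11.5
```

apply_moves --pt "0 0 0.4 0 0 0" --pt "0 0 0.4 0 0 0" --pt "0 0 0.4 0 0 0" --pt "0 0 0.3 0 0 0" --pt "0 0 0 0 0 0"

```text
time: 12.12
tool_pos: [686.8, -9.0, 104.8]
tcp_rot: [-179.6, 32.8, 31.4]
ft_force: [1.2, 2.5, 6.6]
finger_gap: 55.0
grip_force: 65.8
```

```bash
python3 -c "
from st import *
st()"
```

```text
tool-rel pos [109.24   9.38 129.99] rot [-0.      0.0004 -0.0114] F [-1.6 -1.5 -6.8] M [ 0.03  0.43 -0.02] 12.125
```

apply_moves --pt "0.8 0 0 0 0 0" --pt "0.8 0 0 0 0 0" --pt "0.8 0 0 0 0 0" --pt "0.8 0 0 0 0 0" --pt "0 0 0 0 0 0"

```text
time: 12.75
tool_pos: [688.5, -8.2, 103.7]
tcp_rot: [-179.6, 32.9, 31.3]
ft_force: [-2.7, 0.3, 9.0]
finger_gap: 54.9
grip_force: 65.8
```

```bash
python3 -c "
from st import *
st()"
```

```text
tool-rel pos [111.49   9.53 129.92] rot [ 0.0004 -0.0015 -0.0106] F [-6.7 -1.6 -6.4] M [ 0.07 -0.46 -0.03] 12.75
```

apply_moves --pt "-1 0 0 0 0 0" --pt "-1.3 0 0 0 0 0" --pt "-1.3 0 0 0 0 0" --pt "-1.4 0 0 0 0 0" --pt "-0.6 0 0 0 0 0"

```text
time: 13.38
tool_pos: [685.7, -9.8, 105.6]
tcp_rot: [-179.6, 32.7, 31.4]
ft_force: [6.5, 3.7, 2.8]
finger_gap: 55.2
grip_force: 65.7
```

```bash
python3 -c "
from st import *
st()"
```

```text
tool-rel pos [107.71   9.55 130.07] rot [-0.0008  0.0023 -0.0118] F [ 4.8  0.1 -6.4] M [-0.25  1.4  -0.05] 13.375
```

apply_moves --pt "-0.5 0 0 0 0 0" --pt "-0.5 0 0 0 0 0" --pt "-0.5 0 0 0 0 0" --pt "0 0 0 0 0 0" --pt "0 0 0 0 0 0"

```text
time: 14.0
tool_pos: [685.3, -10.1, 105.9]
tcp_rot: [-179.6, 32.6, 31.4]
ft_force: [9.8, 5.3, -0.7]
finger_gap: 54.7
grip_force: 65.7
```

```bash
python3 -c "
from st import *
st()"
```

```text
tool-rel pos [107.12   9.55 130.07] rot [-0.0014  0.004  -0.0124] F [ 9.7  0.4 -5.4] M [-0.4   2.25 -0.01] 14.0
```

apply_moves --pt "1.2 0 0 0 0 0" --pt "1.2 0 0 0 0 0" --pt "1.2 0 0 0 0 0" --pt "1.2 0 -0.2 0 0 0" --pt "0 0 -0.2 0 0 0"

```text
time: 14.62
tool_pos: [687.3, -8.9, 104.6]
tcp_rot: [-179.6, 32.8, 31.3]
ft_force: [0.6, 1.3, 6.1]
finger_gap: 55.1
grip_force: 65.8
```

apply_moves --pt "0 0 0 0 0 0" --pt "0 0 0 0 0 0" --pt "0 0 0 0 0 0" --pt "0 0 0 0 0 0" --pt "0 0 0 0 0 0" --fingers 74

```text
time: 15.25
tool_pos: [687.1, -8.7, 103.7]
tcp_rot: [-179.5, 32.8, 31.4]
ft_force: [-0.2, -0.4, 0.8]
finger_gap: 74.1
grip_force: 0.0
```

```bash
python3 -c "
from st import *
st()"
```

```text
tool-rel pos [110.21   9.29 130.68] rot [ 0.0007 -0.001  -0.0117] F [-0.8  0.3 -0.5] M [-0.02  0.3   0.01] 15.25
```

Released; withdraw along the tool axis and check.

apply_moves --pt "0 0 -8 0 0 0" --pt "0 0 -20 0 0 0" --pt "0 0 -35 0 0 0" --pt "0 0 -40 0 0 0" --pt "0 0 -30 0 0 0"

```text
time: 15.88
tool_pos: [728.6, 23.2, 203.2]
tcp_rot: [-179.8, 32.5, 31.5]
ft_force: [0.3, 0.7, 12.2]
finger_gap: 74.0
grip_force: 0.0
```

apply_moves --pt "0 0 0 0 0 0" --pt "0 0 0 0 0 0" --pt "0 0 0 0 0 0" --pt "0 0 0 0 0 0" --pt "0 0 0 0 0 0"

```text
time: 16.5
tool_pos: [729.9, 22.8, 205.3]
tcp_rot: [-180.0, 32.2, 31.4]
ft_force: [-0.1, 0.2, -1.1]
finger_gap: 73.7
grip_force: 0.0
```

```bash
python3 - <<'E'
from st import *
from fit import plane
st()
p,d,X=cloud('wrist');cv2.imwrite('pics/f.png',p[...,::-1])
r=models.place_of('long_bin','wrist')+models.place_of('lower_bin','wrist');print([(np.round(q['xyz'],1),q['confidence']) for q in r])
for q in r[:1]:print('lid_mid from R0',((np.array(q['xyz'])-T0)@R0).round(1))
m=[q['pixels'] for q in models.cut_out('long_bin','wrist')][:1]
Y=(X-T0)@R0
for k in m:
    P=Y[k];P=P[np.isfinite(P[:,0])];P=P[abs(P[:,2]-np.median(P[:,2]))<3];G=np.c_[P[:,:2]-P[:,:2].mean(0),np.ones(len(P))]
    print('top lid z',np.median(P[:,2]),np.linalg.lstsq(G,P[:,2],rcond=None)[0].round(4),'expected',146.3-43,cv2.minAreaRect(P[:,:2].astype(np.float32)))
p2,_=eyes.snapshot('side');cv2.imwrite('pics/g.png',np.hstack([cv2.resize(p,(400,300)),cv2.resize(p2[100:200,140:273],(400,300))])[...,::-1])
E
```

```text
tool-rel pos [99.62  3.93 16.71] rot [-0.0071  0.0107 -0.0116] F [ 0.6 -0.3  0.9] M [-0.03  0.27  0.01] 16.5
[(array([678.4,  -9.6,  91.4]), 0.97)]
lid_mid from R0 [110.2   5.6 145.3]
top lid z 103.95945679037474 [-7.300000e-03 -1.190000e-02  1.039551e+02] expected 103.30000000000001 ((112.46119689941406, 8.943958282470703), (56.04273223876953, 111.90824127197266), 89.298095703125)
```

View pics/g.png

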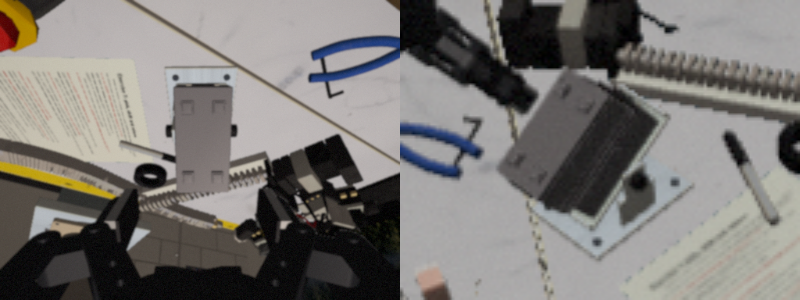

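The wrist view shows the bin flush and parallel on the lower one (pixels 175–232, 85–192). Its lid height is 104 mm, against 103.3 mm expected when seated and about 97 mm if it were standing on the lugs. The gripper is clear.

```bash
python3 -c "
from bench import job
print(job.hand_in())"
```

```text
the job is handed in; nothing more can be done
None
```

The long bin is stacked lid up on the lower bin, seated flush over its lugs as far as contact force and camera height show, and released; the job was handed in at about 17 s, with no verdict returned.

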